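Open the finishing cabinet and stow the mixing pot's lid in its door tray

ROBOT

A 6-joint arm with a two-finger parallel gripper is mounted at the origin on the work surface. World frame = base frame: x ahead of the robot, y to its left, z up, the work surface at z = 0. Lengths are in m, angles in rad, forces in N, time in s.
With the tool pointing down it reaches from about 0.4 to 0.925 m from the base axis. Payload 3.4 kg.
Tool frame: the origin (TCP) lies on the centre line of the jaws, within the pads' length; the fingertips stand 25 mm ahead of it and the grasp point (between the pads) lies 6 mm ahead of it; z points along the fingers, y is the line along which they close (so a half turn about z gives the same grasp; the last joint's range is limited). The gripper opens to 85 mm and grips with 20 to 120 N. Pads are 22 mm wide; open, the fingers measure 114 mm over their backs; the gripper's body (76 mm by 85 mm) begins 54 mm behind the grasp point. The pads swing forward as they close: fully open they stand 13 mm farther back than shut.
Start: joints at [1.246, 0.307, 1.506, -0, 1.328, -0.073], TCP at [0.143, 0.557, 0.256] pointing down, gripper open.
Joint ranges: [-3.12, 3.12], [-1.05, 2.28], [0.14, 2.33], [-1.42, 4.57], [0.1, 2.73], [-2.68, 2.68]. Speed limits (rad/s): [2.57, 2.57, 3.14, 3.14, 3.14, 3.14].

INTERFACE

Orientations are given as [roll, pitch, yaw] about the fixed x, y, z axes, in that order (R = Rz(yaw) Ry(pitch) Rx(roll)).
In Python, from cell import observe, capture, camera_info, close_job gives the robot as it stands.
- The arm moves only by the tool servo_tool, never from a script. Its argument "plan" is a list of rows, each an object with "gripper": the finger opening in mm, from 0 to 85.4; "travel": the shift along the world's x, y, z in mm, a list of three; "delta_rot": the turn, a rotation vector about the world's x, y, z in degrees, a list of three. A call has 1 to 12 rows; each row is the pose to reach, as a shift and turn from the pose commanded when the call began; what a row does not reach only later rows make up. A row lasts 1/10 s, in which the tool goes at most 50 mm and 8.59 degrees, less where a joint would pass 70% of its speed; a pose out of reach is approached as far as the arm can. A call with a gripper value outside its range is refused whole. The fingers move at their own pace and stop on an object; "squeeze" is the grip in N (left out, the last holds). Time passes only in rows, so rows that repeat a pose let the fingers close. It gives the time, the measured TCP pose, the force, the opening and the grip force at its end, in the units of the state.
- observe(): the state, without advancing time (a new reading comes with each control period).
- capture(name): name is "scene" or "side" or "wrist"; returns (picture, depth): 384x512x3 uint8, red, green, blue; 384x512 float32, m along the optical axis (not along the pixel's ray), 0 where there is no reading.
- camera_info(name): a dict with "fx", "fy", "cx", "cy" (pixels), "rvec" (rotation vector, rad) and "tvec" (3), from world to camera coordinates, as OpenCV has them; the wrist camera has in their place "hand_eye" (4x4, takes a point from camera to tool coordinates, whose origin is the TCP and whose axes are the flange's). Camera axes: x right, y down, z forward; pixel columns grow to the right and rows downward; lengths in m; the calibration is good to about 2 mm. The wrist camera is an equidistant fisheye: a pixel r from the principal point sees the ray r / f radians off the axis. A picture is of the moment at which its call begins: read the wrist's pose just before it. camera_info takes no time and is no camera call.
- close_job(): hands the job in; it is judged then, once.
The state is a dict: "t": time; "joints": joint angles; "joint_velocities": joint speeds; "joint_torque": joint torques, N m; "eef_pos": TCP position; "orientation": TCP orientation; "ft_force": force on the tool from outside, world axes, zero at the start; "torque": the same for the moment, N m; "width": opening from 0.0 (shut) to 1.0 (fully open); "grip_force": force on a finger pad.
Only numpy, scipy, OpenCV 4.12 (cv2) and the standard library are available. Lean on these libraries where they do the work, as an engineer would, in place of code of your own. Each camera call takes 0.05 s, during which the arm holds its last target. There are 200 camera calls.

TASK

Pull the grey cabinet's door wide open by its handle, to about square with the cabinet front, and leave it open. Then lift the lid off the steel mixing pot by its knob and set it down, without dropping it, flat and knob up on the floor of the tray on the inner side of the open door. Leave the pot standing where it is and do not disturb the other things on the bench.

Things in the scene. Friction and masses are not known exactly. Their poses are not given: they have to be found in the camera images.
- door (a joint): opening angle of the cabinet door in rad: 0 closed, up to 1.9, stays where left. Upright hinge axis at the cabinet's left front edge (+y side), so the door swings towards -x and to the left. Grey steel panel 292 mm wide, 240 mm high, 14 mm thick, top edge 245 mm above the bench.
- door_hinge (a point): point on the upright hinge axis of the door of the grey steel cabinet (fixed, 200 mm deep, 300 mm wide, 250 mm high, right behind the door), half way up; its axes turn with the door: own -y runs along the door from hinge to free edge, own -x points out of its outer face (to the robot when closed).
- handle (a point): upright round steel bar, 12 mm thick, on the door's outer face, 252 mm from the hinge axis; centre line 45 mm off the face (39 mm clear gap). Origin on the centre line, 12 mm below the bar's upper end, 234 mm above the bench; the bar goes on 136 mm below it. Two 10 mm stubs carry it, 48 and 115 mm below the origin: the top 43 mm below the origin can be pinched or hooked from above.
- tray_floor (a point): centre of the floor of the open steel tray on the door's inner side (inside the cabinet while closed), 175 mm above the bench; axes as the door's. Inside 130 mm along x (away from the door) by 160 mm along y (along the door), walls 5 mm, rim 18 mm above the floor. Door's inner face 70 mm from this point, its top edge 70 mm above it.
- pot: steel mixing pot, round, 100 mm across and 115 mm high, straight sided, 4 mm wall, loose, the only one with a knobbed lid; origin at the centre of its underside.
- lid: round loose steel lid on the pot: a disc 106 mm across and 6 mm thick over a plug 84 mm across and 8 mm deep that sits in the pot's mouth; origin at the centre of the plug's underside (107 mm above the bench on the pot), z up through the knob.
- knob: black knob in the middle of the lid, 40 mm high; head 32 mm across from 13 to 40 mm up, neck 22 mm below it. Origin at the centre of its foot, on top of the disc, 14 mm above the lid's origin.
- cup: clear plastic measuring cup, about 84 mm across, 100 mm high, open; origin under its centre. Not to be disturbed.
- tin: steel tin with a paper label, flat top, 84 mm across, 99 mm high; origin under its centre. Not to be disturbed.
- tape: roll of green masking tape lying flat, 104 mm across, 24 mm high; origin under its centre. Not to be disturbed.
- sander: cork sanding block 110 x 60 x 35 mm; origin under its centre. Not to be disturbed.
- thinner: white plastic bottle 60 mm across, 150 mm high, black cap; origin under its centre. Not to be disturbed.
- brush: paint brush lying flat; origin under its middle. Not to be disturbed.
There are look-alikes about, which are no part of the job. Leave any red look-alike of the lid alone.

How it is judged:
On the way, in this order (a step that is already met when the one before it is completed fails the run):
1. the fingers swing the door by its handle (0.15 to 1.1 rad open) (value of joint door between 0.15 and 1.1 rad and (contact force between the fingers and handle_bar above 0.2 N or contact force between the fingers and handle_stub_low above 0.2 N or contact force between the fingers and handle_stub_top above 0.2 N)), for 0.05 s.
2. the door stands wide open, past 1.3 rad, with the lid still on the pot (value of joint door above 1.3 rad and distance between lid and pot below 0.115 m), for 0.2 s.
3. the lid is held by its knob clear of the pot, at least 30 mm above its seat (z of lid in the frame of pot above 0.137 m and contact force between the fingers and knob above 0.3 N), for 0.1 s.
At the end, for the whole second after the job is handed in: The door is open by more than 1.3 rad and still; the lid lies at rest, knob up and flat (within 0.08 rad) on the floor of the door tray (origin within 6 mm of the floor's height, inside the tray walls); the pot stands upright within 40 mm of where it was (value of joint door above 1.3 rad and z of lid in the frame of tray_floor between -0.006 and 0.006 m and x of lid in the frame of tray_floor between -0.03 and 0.03 m and y of lid in the frame of tray_floor between -0.045 and 0.045 m and angle between each of lid, pot's own z axis and vertical below 0.08 rad and linear speed of lid below 0.02 m/s and angular speed of lid below 0.2 rad/s and velocity of joint door between -0.05 and 0.05 rad/s and distance of pot from where it was at the start of the episode below 0.04 m); the robot touches nothing.
It fails at once if the lid is dropped (out of the fingers and faster than 0.7 m/s, a fall of about 25 mm) (contact force between the fingers and lid below 0.05 N and linear speed of lid above 0.7 m/s).
It fails at once if the pot is tipped by more than 0.35 rad (angle between pot's own z axis and vertical above 0.35 rad).
It fails at once if another thing on the bench is moved by more than 40 mm (distance of any of cup, tin, tape, sander, thinner, brush from where it was at the start of the episode above 0.04 m).
It also fails if it takes over 59 s, if anything falls off the work surface, if the arm or the gripper's body presses on something with over 40 N, if the wrist force passes 120 N, or if a joint passes its speed limit or range.

## Working session

There is one attempt and no reset: what is moved stays moved. The work goes in short steps, Python scripts to look and compute and a tool call to move; the robot and the scene stay as the last step left them, time stands still between calls to the robot, and variables do not carry over. Pictures are saved under pics/ and viewed, at most 10 in all, crops included, and the job is handed in when it is done.

Besides the shell and the picture viewer there is one more tool, called after "Emit:" by a JSON object that holds its "name" and its "arguments", one argument or row to a line. servo_tool: Moves the arm, as the interface text tells. Its arguments: {"type":"object","properties":{"plan":{"type":"array"},"squeeze":{"type":"number"}},"required":["plan"]}

```bash
ls; mkdir -p pics
cat > h.py <<'E'
import numpy as np, cv2
from cell import observe, capture, camera_info, close_job
def cloud(name, depth):
    c=camera_info(name); v,u=np.mgrid[:384,:512]
    p=np.stack([(u-c['cx'])/c['fx']*depth,(v-c['cy'])/c['fy']*depth,depth],-1)
    R=cv2.Rodrigues(np.array(c['rvec'],float))[0]
    return (p-np.array(c['tvec']).ravel())@R
E
python3 - <<'E'
from h import *
ims=[]
for n in ('scene','side'):
    im,d=capture(n); np.savez(f'pics/{n}.npz',im=im,d=d,P=cloud(n,d)); ims.append(im); print(camera_info(n))
    cv2.imwrite(f'pics/{n}.png',cv2.resize(im[...,::-1],(768,576)))
print(observe())
E
```

```text
pics
{'fx': 356.0316856092914, 'fy': 356.0316856092914, 'cx': 255.5932179705815, 'cy': 191.7692358325863, 'rvec': array([ 2.05473264,  1.22305723, -0.49957848]), 'tvec': array([-0.27421921, -0.21387116,  1.91138638])}
{'fx': 484.8514517426053, 'fy': 484.8514517426053, 'cx': 255.3788421532753, 'cy': 188.19354595411127, 'rvec': array([ 1.00652916, -2.37446395,  1.13600804]), 'tvec': array([0.41210484, 0.37662482, 1.70618139])}
{'t': 0.1, 'joints': array([ 1.24549278e+00,  3.07537692e-01,  1.50756301e+00, -3.44464758e-06,
        1.32841971e+00, -7.34817647e-02]), 'joint_velocities': array([ 0.00116553, -0.00225888, -0.00300409,  0.00042803, -0.00029128,
        0.00039882]), 'joint_torque': array([ 9.84539547e-04, -4.58522379e+01, -2.52608263e+01, -3.13312021e-04,
        5.57058316e-03,  8.21828075e-05]), 'eef_pos': array([0.1430959 , 0.55629502, 0.25544285]), 'orientation': array([-3.13966985e+00, -1.38194409e-04,  2.88977157e+00]), 'ft_force': array([ 0.04481272, -0.24302037,  0.08767277]), 'torque': array([ 0.01767139,  0.03014598, -0.00921304]), 'grip_force': 0.0, 'width': 0.9982846765206909}
```

View pics/scene.png

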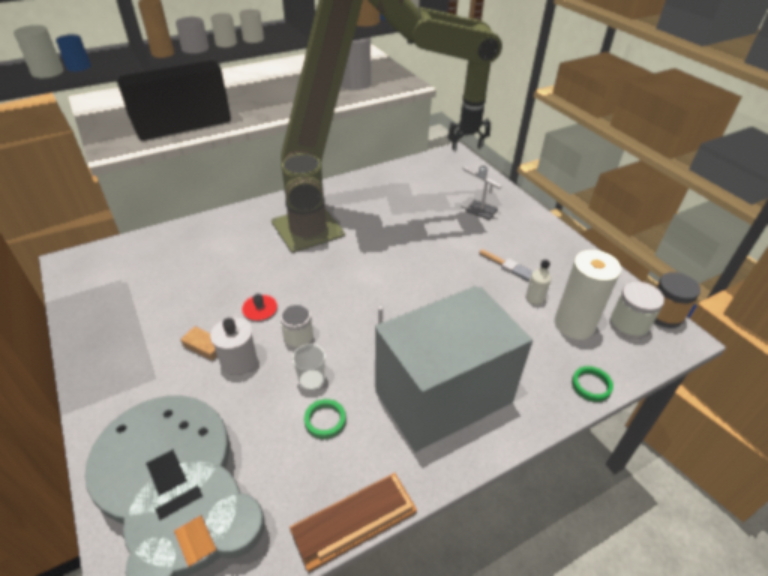

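View pics/side.png

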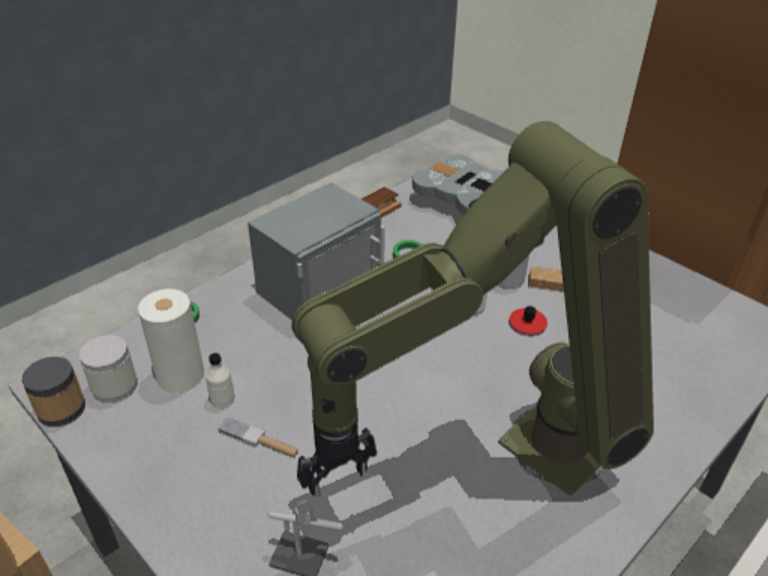

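The scene view shows the arm from ahead. The cabinet is in the middle, with the handle's top at about (380,315) in the 768-wide picture and hidden by the cabinet below that. Candidates for the lid are the steel pot with a black knob at (232,340) and a red lid lying at (260,305), which is the decoy. The tin at (297,325) and the tin at (635,310) have no knob. I choose (232,340), then measure it.

Run:
```python
from h import *
for n in('scene','side'):
    z=np.load(f'pics/{n}.npz'); im,P,d=z['im'],z['P'],z['d']
    ok=d>0
    # cabinet top
    m=ok&(abs(P[...,2]-.25)<.006)&(P[...,0]>.3)&(abs(P[...,1])<.5)
    k,l,st,_=cv2.connectedComponentsWithStats(m.astype(np.uint8)); 
    b=1+st[1:,4].argmax(); q=P[l==b][:,:2].astype(np.float32); r=cv2.minAreaRect(q)
    print(n,'cab top',r,cv2.boxPoints(r).round(4).tolist(),len(q), np.median(P[l==b][:,2]))
    # handle pts near front, z .1-.26
    if n=='scene':
        print('all >.03 clusters on bench')
    m=ok&(P[...,2]>.012)&(P[...,2]<.3)&(P[...,0]>.25)&(P[...,0]<1.2)&(abs(P[...,1])<.75)
    k,l,st,c=cv2.connectedComponentsWithStats(m.astype(np.uint8))
    for i in range(1,k):
        if st[i,4]>40:
            q=P[l==i]; print(c[i].round(),st[i,4],'min',q.min(0).round(3),'max',q.max(0).round(3),'col',im[l==i].mean(0).round())
    dark=m&(im.max(-1)<60)
    k,l,st,c=cv2.connectedComponentsWithStats(dark.astype(np.uint8))
    for i in range(1,k):
        if st[i,4]>15:
            q=P[l==i];print('dark',c[i].round(),st[i,4],np.median(q,0).round(4),q[:,2].max().round(3))
    # lid disc top
    m=ok&(abs(P[...,2]-.121)<.005)&(P[...,1]<-.1)&(P[...,0]>.3)
    k,l,st,c=cv2.connectedComponentsWithStats(m.astype(np.uint8))
    for i in range(1,k):
        if st[i,4]>60: print('disc',c[i].round(),st[i,4],cv2.minEnclosingCircle(P[l==i][:,:2].astype(np.float32)))
z=np.load('pics/scene.npz'); a=z['im'][180:270,110:290]; b=np.load('pics/side.npz')['im'][110:230,160:280]
cv2.imwrite('pics/crop.png',np.hstack([cv2.resize(a,(480,240))[:,:,::-1],cv2.resize(b,(240,240))[:,:,::-1]]))
P=z['P']
print('handle px'); 
for v in range(203,216): print(v,[tuple(P[v,u].round(3)) for u in range(252,256)])
```

```text
scene cab top ((0.8276724815368652, 0.0319003090262413), (0.21579334139823914, 0.30310502648353577), 0.009131165221333504) [[0.7197999954223633, 0.1834000051021576], [0.7197999954223633, -0.11969999969005585], [0.9355999827384949, -0.11959999799728394], [0.9355000257492065, 0.1835000067949295]] 4046 0.25066431724971244
all >.03 clusters on bench
[352. 184.] 503 min [0.405 0.454 0.012] max [0.691 0.548 0.155] col [165. 158. 147.]
[391. 195.] 1662 min [0.742 0.456 0.012] max [0.864 0.58  0.248] col [170. 168. 156.]
[428. 205.] 1198 min [0.829 0.599 0.012] max [0.944 0.75  0.137] col [150. 145. 136.]
[299. 242.] 7709 min [ 0.67  -0.121  0.012] max [0.936 0.184 0.258] col [125. 130. 126.]
[173. 204.] 284 min [ 0.257 -0.337  0.012] max [ 0.36  -0.234  0.062] col [197.  71.  69.]
[202. 230.] 1019 min [ 0.419 -0.292  0.012] max [ 0.662 -0.185  0.106] col [156. 153. 148.]
[150. 229.] 1170 min [ 0.316 -0.524  0.012] max [ 0.523 -0.351  0.166] col [166. 151. 137.]
[395. 255.] 266 min [0.939 0.344 0.012] max [1.045 0.449 0.031] col [ 75. 154.  92.]
[118. 325.] 9429 min [ 0.554 -0.75   0.052] ma
[... 4547 characters left out ...]
.float64(-0.08), np.float64(0.205)), (np.float64(0.678), np.float64(-0.076), np.float64(0.203)), (np.float64(0.679), np.float64(-0.073), np.float64(0.204)), (np.float64(0.517), np.float64(0.025), np.float64(-0.001))]
214 [(np.float64(0.677), np.float64(-0.08), np.float64(0.199)), (np.float64(0.681), np.float64(-0.078), np.float64(0.202)), (np.float64(0.68), np.float64(-0.073), np.float64(0.199)), (np.float64(0.524), np.float64(0.021), np.float64(0.002))]
215 [(np.float64(0.676), np.float64(-0.079), np.float64(0.192)), (np.float64(0.72), np.float64(-0.1), np.float64(0.245)), (np.float64(0.721), np.float64(-0.097), np.float64(0.245)), (np.float64(0.724), np.float64(-0.094), np.float64(0.246))]
```

View pics/crop.png

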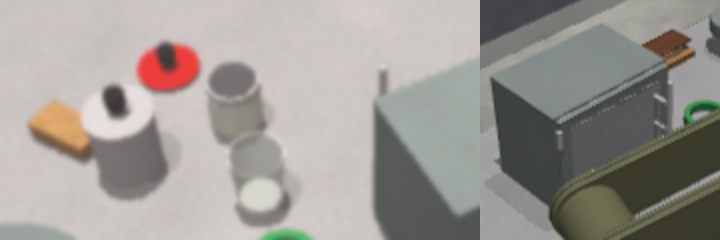

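The crop confirms it: the steel lid with a black knob is on the pot, and the red lid lies on the bench behind it. The handle is at about (0.673, -0.075) with its top at z 0.246, and the lid centre is at about (0.468, -0.401). Next I move to above the handle.

Emit:
{"name": "servo_tool", "arguments": {
  "plan": [
    {"gripper": 46, "travel": [0, 0, 45], "delta_rot": [0, 0, 0]},
    {"gripper": 46, "travel": [30, -36, 75], "delta_rot": [0, 0, -8]},
    {"gripper": 46, "travel": [60, -72, 75], "delta_rot": [0, 0, -16]},
    {"gripper": 46, "travel": [90, -108, 75], "delta_rot": [0, 0, -24]},
    {"gripper": 46, "travel": [120, -144, 75], "delta_rot": [0, 0, -32]},
    {"gripper": 46, "travel": [150, -180, 75], "delta_rot": [0, 0, -40]},
    {"gripper": 46, "travel": [180, -216, 75], "delta_rot": [0, 0, -48]},
    {"gripper": 46, "travel": [210, -252, 75], "delta_rot": [0, 0, -56]},
    {"gripper": 46, "travel": [240, -288, 75], "delta_rot": [0, 0, -64]},
    {"gripper": 46, "travel": [270, -324, 75], "delta_rot": [0, 0, -72]},
    {"gripper": 46, "travel": [300, -360, 75], "delta_rot": [0, 0, -75.6]},
    {"gripper": 46, "travel": [330, -396, 75], "delta_rot": [0, 0, -75.6]}
  ]
}}

```text
t: 1.3
eef_pos: [0.4739, 0.1591, 0.331]
orientation: [-3.141, -0.0, 1.569]
ft_force: [0.0, 0.4, 0.5]
width: 0.538
grip_force: 0.0
```

Emit:
{"name": "servo_tool", "arguments": {
  "plan": [
    {"gripper": 46, "travel": [30, -36, 0], "delta_rot": [0, 0, 0]},
    {"gripper": 46, "travel": [60, -72, 0], "delta_rot": [0, 0, 0]},
    {"gripper": 46, "travel": [90, -108, 0], "delta_rot": [0, 0, 0]},
    {"gripper": 46, "travel": [120, -144, 0], "delta_rot": [0, 0, 0]},
    {"gripper": 46, "travel": [150, -180, 0], "delta_rot": [0, 0, 0]},
    {"gripper": 46, "travel": [180, -215, 0], "delta_rot": [0, 0, 0]},
    {"gripper": 46, "travel": [200, -235, 0], "delta_rot": [0, 0, 0]},
    {"gripper": 46, "travel": [200, -235, 0], "delta_rot": [0, 0, 0]}
  ]
}}

```text
t: 2.1
eef_pos: [0.6755, -0.0778, 0.3292]
orientation: [-3.141, 0.001, 1.567]
ft_force: [-0.5, 1.9, -0.5]
width: 0.534
grip_force: 0.0
```

```bash
cat >> h.py <<'E'
from scipy.spatial.transform import Rotation as Ro
def wcloud(o,d):
    c=camera_info('wrist'); v,u=np.mgrid[:384,:512]
    x=(u-c['cx'])/c['fx']; y=(v-c['cy'])/c['fy']; r=np.hypot(x,y)+1e-9
    t=np.tan(np.minimum(r,1.5)); p=np.stack([x/r*t*d,y/r*t*d,d],-1)
    H=np.array(c['hand_eye']); p=p@H[:3,:3].T+H[:3,3]
    return p@Ro.from_euler('xyz',o['orientation']).as_matrix().T+o['eef_pos']
E
python3 - <<'E'
from h import *
o=observe(); im,d=capture('wrist'); P=wcloud(o,d); np.savez('pics/w1.npz',im=im,d=d,P=P)
print(o['t'],o['eef_pos'],o['orientation'],camera_info('wrist'),o['joints'])
cv2.imwrite('pics/w1.png',im[...,::-1])
ok=(d>0)
m=ok&(abs(P[...,2]-.246)<.006)&(abs(P[...,0]-.673)<.02)&(abs(P[...,1]+.075)<.03)
print(m.sum(),np.median(P[m],0) if m.any() else 0, P[m].min(0),P[m].max(0))
E
```

```text
2.1 [ 0.67545455 -0.07777153  0.32922866] [-3.14074228e+00  1.00513040e-03  1.56653123e+00] {'fx': 297.3186396354542, 'fy': 297.3186396354542, 'cx': 259.5696753578538, 'cy': 190.03858540232693, 'hand_eye': array([[ 1.87008977e-05, -9.65353846e-01, -2.60944344e-01,
         6.60543779e-02],
       [ 9.99999585e-01,  2.55667650e-04, -8.74166714e-04,
        -7.15983740e-04],
       [ 9.10595227e-04, -2.60944220e-01,  9.65353451e-01,
        -1.18089339e-01],
       [ 0.00000000e+00,  0.00000000e+00,  0.00000000e+00,
         1.00000000e+00]])} [-1.76161634e-01  4.17106581e-01  1.15043603e+00 -1.13578207e-03
  1.57471595e+00 -1.71900182e-01]
211 [ 0.67265505 -0.07340965  0.24472474] [ 0.66680967 -0.08031593  0.24007288] [ 0.67771418 -0.06876876  0.24770916]
```

View pics/w1.png

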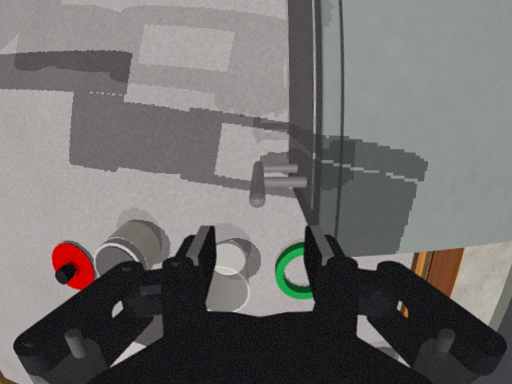

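The wrist view shows the bar at about (257,185), with clear space on both sides and the door to its right. Next I lower over it and pinch.

Emit:
{"name": "servo_tool", "arguments": {
  "plan": [
    {"gripper": 46, "travel": [-3, 3, -30], "delta_rot": [0, 0, 0]},
    {"gripper": 46, "travel": [-3, 3, -60], "delta_rot": [0, 0, 0]},
    {"gripper": 46, "travel": [-3, 3, -85], "delta_rot": [0, 0, 0]},
    {"gripper": 46, "travel": [-3, 3, -103], "delta_rot": [0, 0, 0]},
    {"gripper": 46, "travel": [-3, 3, -103], "delta_rot": [0, 0, 0]},
    {"gripper": 5, "travel": [-3, 3, -103], "delta_rot": [0, 0, 0]},
    {"gripper": 5, "travel": [-3, 3, -103], "delta_rot": [0, 0, 0]},
    {"gripper": 5, "travel": [-3, 3, -103], "delta_rot": [0, 0, 0]},
    {"gripper": 5, "travel": [-3, 3, -103], "delta_rot": [0, 0, 0]},
    {"gripper": 5, "travel": [-3, 3, -103], "delta_rot": [0, 0, 0]}
  ],
  "squeeze": 25
}}

```text
t: 3.15
eef_pos: [0.6712, -0.0707, 0.2303]
orientation: [3.138, -0.0, 1.571]
ft_force: [0.2, 2.1, 6.7]
width: 0.133
grip_force: 24.9
```

Run:
```python
import numpy as np
# handle displacement vs angle, hinge offset 52 mm from bar (face mid) : r=( -52, -252)
for dep in (45,52,59):
  print(dep)
  for a in range(0,96,8):
    t=np.radians(a); c,s=np.cos(t),np.sin(t)
    x,y=-dep*c-252*s, dep*s-252*c   # clockwise rotation
    print(a,round(x+dep),round(y+252))
```

```text
45
0 0 0
8 -35 9
16 -68 22
24 -99 40
32 -127 62
40 -151 88
48 -172 117
56 -189 148
64 -201 182
72 -209 217
80 -211 253
88 -208 288
52
0 0 0
8 -35 10
16 -67 24
24 -98 43
32 -126 66
40 -150 92
48 -170 122
56 -186 154
64 -197 188
72 -204 224
80 -205 259
88 -202 295
59
0 0 0
8 -34 11
16 -67 26
24 -97 46
32 -125 70
40 -148 97
48 -168 127
56 -183 160
64 -193 195
72 -199 230
80 -199 266
88 -195 302
```

Emit:
{"name": "servo_tool", "arguments": {
  "plan": [
    {"gripper": 5, "travel": [-9, 2, 0], "delta_rot": [0, 0, -2]},
    {"gripper": 5, "travel": [-18, 4, 0], "delta_rot": [0, 0, -4]},
    {"gripper": 5, "travel": [-35, 10, 0], "delta_rot": [0, 0, -8]},
    {"gripper": 5, "travel": [-51, 16, 0], "delta_rot": [0, 0, -12]},
    {"gripper": 5, "travel": [-67, 24, 0], "delta_rot": [0, 0, -16]},
    {"gripper": 5, "travel": [-67, 24, 0], "delta_rot": [0, 0, -16]}
  ]
}}

```text
t: 3.75
eef_pos: [0.6025, -0.0452, 0.2303]
orientation: [3.14, -0.003, 1.29]
ft_force: [1.9, 3.9, 4.1]
width: 0.133
grip_force: 25.1
```

Emit:
{"name": "servo_tool", "arguments": {
  "plan": [
    {"gripper": 5, "travel": [-16, 9, 0], "delta_rot": [0, 0, -4]},
    {"gripper": 5, "travel": [-31, 19, 0], "delta_rot": [0, 0, -8]},
    {"gripper": 5, "travel": [-46, 30, 0], "delta_rot": [0, 0, -12]},
    {"gripper": 5, "travel": [-59, 42, 0], "delta_rot": [0, 0, -16]},
    {"gripper": 5, "travel": [-72, 55, 0], "delta_rot": [0, 0, -20]},
    {"gripper": 5, "travel": [-83, 68, 0], "delta_rot": [0, 0, -24]},
    {"gripper": 5, "travel": [-94, 83, 0], "delta_rot": [0, 0, -28]},
    {"gripper": 5, "travel": [-103, 98, 0], "delta_rot": [0, 0, -32]},
    {"gripper": 5, "travel": [-112, 114, 0], "delta_rot": [0, 0, -36]},
    {"gripper": 5, "travel": [-119, 130, 0], "delta_rot": [0, 0, -40]},
    {"gripper": 5, "travel": [-125, 147, 0], "delta_rot": [0, 0, -44]},
    {"gripper": 5, "travel": [-130, 164, 0], "delta_rot": [0, 0, -48]}
  ]
}}

```text
t: 4.95
eef_pos: [0.4776, 0.1179, 0.2303]
orientation: [3.138, -0.01, 0.451]
ft_force: [9.5, 1.9, -0.6]
width: 0.125
grip_force: 25.0
```

Emit:
{"name": "servo_tool", "arguments": {
  "plan": [
    {"gripper": 5, "travel": [-3, 18, 0], "delta_rot": [0, 0, -4]},
    {"gripper": 5, "travel": [-6, 36, 0], "delta_rot": [0, 0, -8]},
    {"gripper": 5, "travel": [-6, 54, 0], "delta_rot": [0, 0, -12]},
    {"gripper": 5, "travel": [-6, 71, 0], "delta_rot": [0, 0, -16]},
    {"gripper": 5, "travel": [-5, 89, 0], "delta_rot": [0, 0, -20]},
    {"gripper": 5, "travel": [-3, 107, 0], "delta_rot": [0, 0, -24]},
    {"gripper": 5, "travel": [-1, 117, 0], "delta_rot": [0, 0, -26]},
    {"gripper": 5, "travel": [-1, 117, 0], "delta_rot": [0, 0, -26]},
    {"gripper": 5, "travel": [-1, 117, 0], "delta_rot": [0, 0, -26]}
  ]
}}

```text
t: 5.85
eef_pos: [0.477, 0.2345, 0.2303]
orientation: [-3.141, -0.01, 0.0]
ft_force: [7.8, -1.3, 2.4]
width: 0.129
grip_force: 25.2
```

Emit:
{"name": "servo_tool", "arguments": {
  "plan": [
    {"gripper": 46, "travel": [0, 0, 0], "delta_rot": [0, 0, 0]},
    {"gripper": 46, "travel": [0, 0, 0], "delta_rot": [0, 0, 0]},
    {"gripper": 46, "travel": [0, 0, 0], "delta_rot": [0, 0, 0]},
    {"gripper": 46, "travel": [0, 0, 20], "delta_rot": [0, 0, 0]},
    {"gripper": 46, "travel": [0, 0, 60], "delta_rot": [0, 0, 0]},
    {"gripper": 46, "travel": [0, 0, 110], "delta_rot": [0, 0, 0]},
    {"gripper": 46, "travel": [0, 0, 130], "delta_rot": [0, 0, 0]},
    {"gripper": 46, "travel": [0, 0, 130], "delta_rot": [0, 0, 0]}
  ]
}}

```text
t: 6.65
eef_pos: [0.4737, 0.2344, 0.3623]
orientation: [-3.139, -0.007, -0.0]
ft_force: [0.2, -0.1, -0.4]
width: 0.538
grip_force: 0.0
```

Run:
```python
from h import *
o=observe(); print(o['t'],o['eef_pos'],o['joints'])
im,d=capture('wrist'); P=wcloud(o,d); s,sd=capture('scene'); S=cloud('scene',sd)
np.savez('pics/open.npz',im=im,P=P,d=d,s=s,S=S,sd=sd)
cv2.imwrite('pics/open.png',np.hstack([cv2.resize(im,(400,300)),cv2.resize(s,(400,300))])[...,::-1])
# door top edge
for n,Q,dd in(('w',P,d),('s',S,sd)):
    m=(dd>0)&(abs(Q[...,2]-.245)<.004)&(Q[...,0]>.41)&(Q[...,0]<.70)&(Q[...,1]>.12)&(Q[...,1]<.21)
    q=Q[m][:,:2].astype(np.float32); print(n,len(q))
    if len(q)>10:
        print(cv2.minAreaRect(q), q.min(0),q.max(0)); v=cv2.fitLine(q,cv2.DIST_HUBER,0,.01,.01).ravel(); print(v)
    m=(dd>0)&(abs(Q[...,2]-.175)<.005)&(Q[...,0]>.41)&(Q[...,0]<.72)&(Q[...,1]>-.02)&(Q[...,1]<.2)
    q=Q[m][:,:2].astype(np.float32); print('tray floor',len(q), cv2.minAreaRect(q) if len(q)>5 else '')
    m=(dd>0)&(abs(Q[...,2]-.193)<.004)&(Q[...,0]>.41)&(Q[...,0]<.72)&(Q[...,1]>-.02)&(Q[...,1]<.2)
    q=Q[m][:,:2].astype(np.float32); print('rim',len(q), cv2.minAreaRect(q) if len(q)>5 else '')
```

```text
6.65 [0.47372216 0.23444121 0.3622811 ] [3.79615847e-01 1.72209549e-01 1.42621425e+00 1.85360921e-05
 1.53547553e+00 1.95084423e+00]
w 3951
((0.5363972187042236, 0.18130278587341309), (0.015096331015229225, 0.20007310807704926), 88.86840057373047) [0.43628982 0.17208979] [0.6363613  0.19050483]
[ 0.9998462  -0.01753777  0.54103804  0.18190905]
tray floor 14259 ((0.548206090927124, 0.11383379995822906), (0.1526215672492981, 0.23076388239860535), 88.88712310791016)
rim 2099 ((0.5500007271766663, 0.11541499197483063), (0.16473135352134705, 0.2360164076089859), 88.64791107177734)
s 163
((0.5654463768005371, 0.180153951048851), (0.01699148118495941, 0.26719552278518677), 88.87126922607422) [0.43192306 0.16950318] [0.6990651  0.18946075]
[ 0.99963903 -0.02686696  0.56387913  0.17886946]
tray floor 800 ((0.5507731437683105, 0.10367032885551453), (0.14201948046684265, 0.24067668616771698), 87.9755630493164)
rim 238 ((0.5579912066459656, 0.10492491722106934), (0.14606842398643494, 0.249704048037529), 88.82743835449219)
```

View pics/open.png

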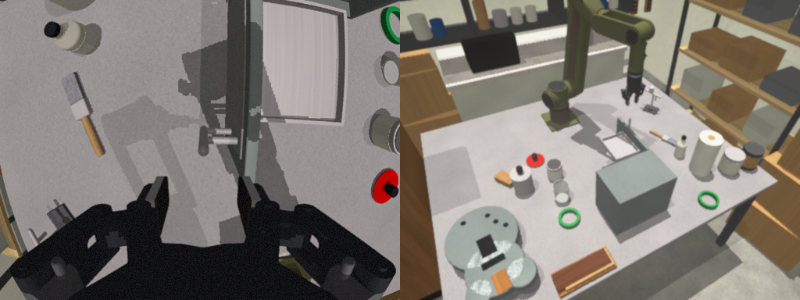

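The wrist view shows the door square-on with the tray (floor at about (300,60)) on its inner side and the handle at about (205,140). The lid is still on the pot. Next I head to the pot.

Emit:
{"name": "servo_tool", "arguments": {
  "plan": [
    {"gripper": 70, "travel": [0, -45, 0], "delta_rot": [0, 0, 8]},
    {"gripper": 70, "travel": [0, -90, 0], "delta_rot": [0, 0, 16]},
    {"gripper": 70, "travel": [0, -135, 0], "delta_rot": [0, 0, 24]},
    {"gripper": 70, "travel": [0, -180, 0], "delta_rot": [0, 0, 32]},
    {"gripper": 70, "travel": [0, -225, 0], "delta_rot": [0, 0, 40]},
    {"gripper": 70, "travel": [0, -270, 0], "delta_rot": [0, 0, 48]},
    {"gripper": 70, "travel": [0, -315, 0], "delta_rot": [0, 0, 56]},
    {"gripper": 70, "travel": [0, -360, 0], "delta_rot": [0, 0, 64]},
    {"gripper": 70, "travel": [0, -405, 0], "delta_rot": [0, 0, 72]},
    {"gripper": 70, "travel": [0, -450, 0], "delta_rot": [0, 0, 80]},
    {"gripper": 70, "travel": [0, -495, -10], "delta_rot": [0, 0, 88]},
    {"gripper": 70, "travel": [-2, -540, -30], "delta_rot": [0, 0, 90]}
  ]
}}

```text
t: 7.95
eef_pos: [0.4702, -0.299, 0.3305]
orientation: [-3.141, -0.001, 1.575]
ft_force: [-0.2, 0.3, -0.3]
width: 0.819
grip_force: 0.0
```

Emit:
{"name": "servo_tool", "arguments": {
  "plan": [
    {"gripper": 70, "travel": [-2, -45, -10], "delta_rot": [0, 0, 0]},
    {"gripper": 70, "travel": [-4, -85, -30], "delta_rot": [0, 0, 0]},
    {"gripper": 70, "travel": [-4, -94, -40], "delta_rot": [0, 0, 0]},
    {"gripper": 70, "travel": [-4, -94, -40], "delta_rot": [0, 0, 0]}
  ]
}}

```text
t: 8.35
eef_pos: [0.4646, -0.3911, 0.2871]
orientation: [-3.135, -0.006, 1.568]
ft_force: [-0.5, 0.4, -0.5]
width: 0.815
grip_force: 0.0
```

Run:
```python
from h import *
z=np.load('pics/open.npz')
for n,i,p,dd in(('w','im','P','d'),('s','s','S','sd')):
    Q=z[p]; im=z[i]
    m=(z[dd]>0)&(abs(Q[...,2]-.175)<.004)&(im.min(-1)>(150 if n=='w' else 130))&(Q[...,0]>.4)&(Q[...,0]<.75)&(Q[...,1]>-.02)&(Q[...,1]<.19)
    k,l,st,_=cv2.connectedComponentsWithStats(m.astype(np.uint8)); b=1+st[1:,4].argmax()
    print(n,st[b],cv2.minAreaRect(Q[l==b][:,:2].astype(np.float32)),np.median(Q[l==b][:,2]))
o=observe(); print(o['t'],o['eef_pos'],o['orientation'])
im,d=capture('wrist'); P=wcloud(o,d); np.savez('pics/w2.npz',im=im,d=d,P=P)
cv2.imwrite('pics/w2.png',im[...,::-1])
near=(d>0)&(np.hypot(P[...,0]-.468,P[...,1]+.401)<.075)
m=near&(P[...,2]>.135)&(P[...,2]<.165); print('knob',m.sum(),np.median(P[m],0),P[m].min(0),P[m].max(0))
t=near&(abs(P[...,2]-.161)<.0025); print('knob top',t.sum(),cv2.minEnclosingCircle(P[t][:,:2].astype(np.float32)))
t=near&(abs(P[...,2]-.121)<.003); print('disc',t.sum(),cv2.minEnclosingCircle(P[t][:,:2].astype(np.float32)))
```

```text
w [  336     3    97   148 12125] ((0.5830248594284058, 0.0972149670124054), (0.11639069765806198, 0.15906693041324615), 89.69388580322266) 0.17559571052526246
s [259 172  42  30 641] ((0.575333297252655, 0.10965568572282791), (0.1227910965681076, 0.14989155530929565), 88.3838882446289) 0.17560790936198659
8.35 [ 0.46459002 -0.39111215  0.2870717 ] [-3.13527601 -0.00624076  1.56771033]
knob 1138 [ 0.46491103 -0.39957554  0.16134904] [ 0.44929694 -0.41763988  0.13623101] [ 0.48047255 -0.38697235  0.16375408]
knob top 955 ((0.46476301550865173, -0.402532160282135), 0.01586737297475338)
disc 7204 ((0.4647446274757385, -0.4026663899421692), 0.05312122777104378)
```

View pics/w2.png

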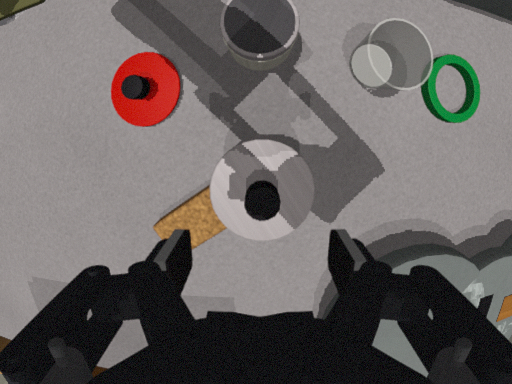

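The wrist view shows the knob at (262,200), centred on the lid, clear of the red decoy at (145,88). Next I lower over it.

Emit:
{"name": "servo_tool", "arguments": {
  "plan": [
    {"gripper": 70, "travel": [0, -11, -40], "delta_rot": [0, 0, 0]},
    {"gripper": 70, "travel": [0, -11, -80], "delta_rot": [0, 0, 0]},
    {"gripper": 70, "travel": [0, -11, -100], "delta_rot": [0, 0, 0]},
    {"gripper": 70, "travel": [0, -11, -110], "delta_rot": [0, 0, 0]},
    {"gripper": 70, "travel": [0, -11, -110], "delta_rot": [0, 0, 0]},
    {"gripper": 70, "travel": [0, -11, -110], "delta_rot": [0, 0, 0]}
  ]
}}

```text
t: 9.0
eef_pos: [0.4676, -0.4019, 0.1834]
orientation: [3.14, 0.002, 1.571]
ft_force: [-0.4, 0.2, 0.6]
width: 0.82
grip_force: 0.0
```

Emit:
{"name": "servo_tool", "arguments": {
  "plan": [
    {"gripper": 70, "travel": [-3, -1, -15], "delta_rot": [0, 0, 0]},
    {"gripper": 70, "travel": [-3, -1, -27], "delta_rot": [0, 0, 0]},
    {"gripper": 70, "travel": [-3, -1, -27], "delta_rot": [0, 0, 0]},
    {"gripper": 70, "travel": [-3, -1, -27], "delta_rot": [0, 0, 0]},
    {"gripper": 20, "travel": [-3, -1, -27], "delta_rot": [0, 0, 0]},
    {"gripper": 20, "travel": [-3, -1, -27], "delta_rot": [0, 0, 0]},
    {"gripper": 20, "travel": [-3, -1, -27], "delta_rot": [0, 0, 0]},
    {"gripper": 20, "travel": [-3, -1, -27], "delta_rot": [0, 0, 0]},
    {"gripper": 20, "travel": [-3, -1, -27], "delta_rot": [0, 0, 0]},
    {"gripper": 20, "travel": [-3, -1, -27], "delta_rot": [0, 0, 0]}
  ],
  "squeeze": 60
}}

```text
t: 10.0
eef_pos: [0.4642, -0.4037, 0.1558]
orientation: [3.14, 0.001, 1.57]
ft_force: [1.1, 0.9, 6.0]
width: 0.361
grip_force: 60.1
```

Emit:
{"name": "servo_tool", "arguments": {
  "plan": [
    {"gripper": 20, "travel": [0, 0, 8], "delta_rot": [0, 0, 0]},
    {"gripper": 20, "travel": [0, 0, 20], "delta_rot": [0, 0, 0]},
    {"gripper": 20, "travel": [0, 0, 45], "delta_rot": [0, 0, 0]},
    {"gripper": 20, "travel": [0, 0, 75], "delta_rot": [0, 0, 0]},
    {"gripper": 20, "travel": [0, 0, 110], "delta_rot": [0, 0, 0]},
    {"gripper": 20, "travel": [0, 0, 145], "delta_rot": [0, 0, 0]},
    {"gripper": 20, "travel": [0, 0, 160], "delta_rot": [0, 0, 0]},
    {"gripper": 20, "travel": [0, 0, 160], "delta_rot": [0, 0, 0]},
    {"gripper": 20, "travel": [0, 0, 160], "delta_rot": [0, 0, 0]}
  ]
}}

```text
t: 10.9
eef_pos: [0.4632, -0.4028, 0.3145]
orientation: [-3.141, -0.0, 1.57]
ft_force: [0.1, -0.4, -2.5]
width: 0.353
grip_force: 59.6
```

Run:
```python
from h import *
o=observe(); print(o['eef_pos'],o['ft_force'],o['width'])
s,d=capture('scene'); S=cloud('scene',d); w,wd=capture('wrist')
cv2.imwrite('pics/lift.png',np.hstack([cv2.resize(w,(400,300)),cv2.resize(s[130:310,60:300],(400,300))])[...,::-1])
P=wcloud(o,wd); e=o['eef_pos']
m=(wd>0)&(np.hypot(*(P[...,:2]-e[:2]).transpose(2,0,1))<.06)&(abs(P[...,2]-e[2]+.034)<.012)
q=P[m]; A=np.c_[q[:,:2]-e[:2],np.ones(len(q))]; print('disc plane',len(q),np.linalg.lstsq(A,q[:,2]-e[2],rcond=None)[0])
```

```text
[ 0.46320654 -0.40281823  0.31454937] [ 0.08137487 -0.44663453 -2.54492333] 0.35285154398829716
disc plane 15556 [-0.00295127 -0.00051179 -0.03420045]
```

View pics/lift.png

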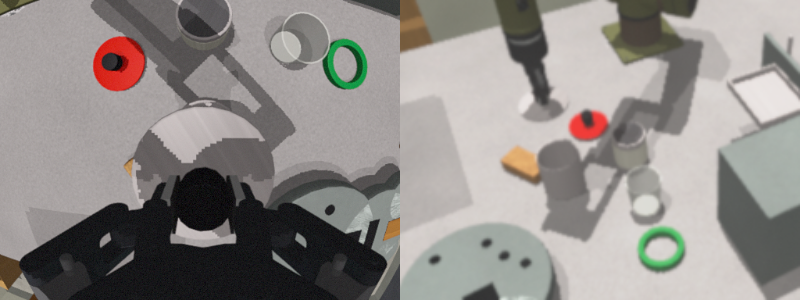

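The lid is held level in the jaws at (200,190), and the pot is left standing open at (560,165). Next I carry it to the tray.

Emit:
{"name": "servo_tool", "arguments": {
  "plan": [
    {"gripper": 20, "travel": [5, 20, 0], "delta_rot": [0, 0, 0]},
    {"gripper": 20, "travel": [14, 60, 0], "delta_rot": [0, 0, 0]},
    {"gripper": 20, "travel": [25, 108, 0], "delta_rot": [0, 0, 0]},
    {"gripper": 20, "travel": [36, 156, 0], "delta_rot": [0, 0, 0]},
    {"gripper": 20, "travel": [47, 204, 0], "delta_rot": [0, 0, 0]},
    {"gripper": 20, "travel": [58, 252, 0], "delta_rot": [0, 0, 0]},
    {"gripper": 20, "travel": [69, 300, 0], "delta_rot": [0, 0, 0]},
    {"gripper": 20, "travel": [80, 348, 0], "delta_rot": [0, 0, 0]},
    {"gripper": 20, "travel": [91, 396, 0], "delta_rot": [0, 0, 0]},
    {"gripper": 20, "travel": [102, 440, 0], "delta_rot": [0, 0, 0]},
    {"gripper": 20, "travel": [112, 475, 0], "delta_rot": [0, 0, 0]},
    {"gripper": 20, "travel": [118, 490, 0], "delta_rot": [0, 0, 0]}
  ]
}}

```text
t: 12.2
eef_pos: [0.5808, 0.0911, 0.3134]
orientation: [-3.139, -0.002, 1.574]
ft_force: [1.2, -0.1, -2.1]
width: 0.356
grip_force: 59.6
```

Emit:
{"name": "servo_tool", "arguments": {
  "plan": [
    {"gripper": 20, "travel": [0, 10, 0], "delta_rot": [0, 0, 0]},
    {"gripper": 20, "travel": [0, 16, 0], "delta_rot": [0, 0, 0]},
    {"gripper": 20, "travel": [0, 16, 0], "delta_rot": [0, 0, 0]},
    {"gripper": 20, "travel": [0, 16, 0], "delta_rot": [0, 0, 0]}
  ]
}}

```text
t: 12.6
eef_pos: [0.5813, 0.1016, 0.3148]
orientation: [-3.141, 0.001, 1.569]
ft_force: [-1.0, -0.2, -1.7]
width: 0.356
grip_force: 59.6
```

Run:
```python
from h import *
o=observe(); print(o['t'],o['eef_pos'],o['orientation'],o['ft_force'],o['width'])
w,d=capture('wrist'); s,sd=capture('scene'); S=cloud('scene',sd); P=wcloud(o,d)
cv2.imwrite('pics/hover.png',np.hstack([cv2.resize(w,(400,300)),cv2.resize(s[100:280,200:440],(400,300))])[...,::-1])
for n,Q,dd in(('w',P,d),('s',S,sd)):
    for lo,hi,t in((.172,.179,'floor'),(.19,.197,'rim'),(.241,.249,'door')):
        m=(dd>0)&(Q[...,2]>lo)&(Q[...,2]<hi)&(Q[...,0]>.42)&(Q[...,0]<.72)&(Q[...,1]>0)&(Q[...,1]<.2)
        q=Q[m][:,:2]
        if len(q)>20: print(n,t,len(q),np.percentile(q,[1,99],axis=0).round(4).tolist())
```

```text
12.6 [0.58125281 0.10164286 0.31477336] [-3.14113412e+00  7.08829283e-04  1.56913681e+00] [-0.98982412 -0.24381214 -1.74880796] 0.35563908687893553
w floor 7311 [[0.5027, 0.1053], [0.6626, 0.1685]]
w rim 3135 [[0.4735, 0.0347], [0.6676, 0.1964]]
w door 8210 [[0.4373, 0.172], [0.7157, 0.1888]]
s floor 634 [[0.5016, 0.0333], [0.6702, 0.1696]]
s rim 151 [[0.4987, 0.0302], [0.6799, 0.1748]]
s door 113 [[0.5044, 0.17], [0.7178, 0.1881]]
```

View pics/hover.png

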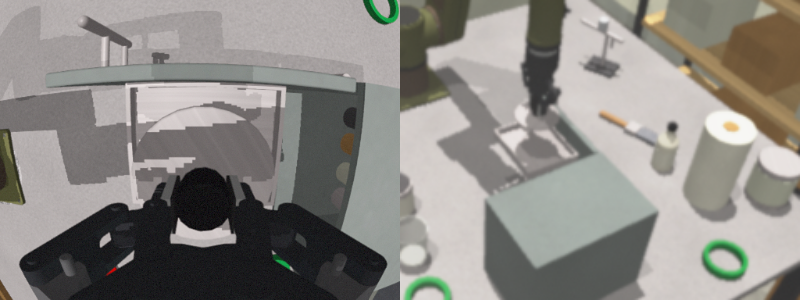

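The lid hovers over the tray. The measured floor centre is (0.5825, 0.104) and the tool is at (0.581, 0.102). Next I lower.

Emit:
{"name": "servo_tool", "arguments": {
  "plan": [
    {"gripper": 20, "travel": [1, 2, -15], "delta_rot": [0, 0, 0]},
    {"gripper": 20, "travel": [1, 2, -35], "delta_rot": [0, 0, 0]},
    {"gripper": 20, "travel": [1, 2, -55], "delta_rot": [0, 0, 0]},
    {"gripper": 20, "travel": [1, 2, -70], "delta_rot": [0, 0, 0]},
    {"gripper": 20, "travel": [1, 2, -80], "delta_rot": [0, 0, 0]},
    {"gripper": 20, "travel": [1, 2, -86], "delta_rot": [0, 0, 0]},
    {"gripper": 20, "travel": [1, 2, -86], "delta_rot": [0, 0, 0]},
    {"gripper": 20, "travel": [1, 2, -86], "delta_rot": [0, 0, 0]}
  ]
}}

```text
t: 13.5
eef_pos: [0.5831, 0.1047, 0.2295]
orientation: [3.14, -0.0, 1.57]
ft_force: [0.3, -0.1, -1.9]
width: 0.354
grip_force: 59.6
```

Emit:
{"name": "servo_tool", "arguments": {
  "plan": [
    {"gripper": 20, "travel": [0, 0, -2], "delta_rot": [0, 0, 0]},
    {"gripper": 20, "travel": [0, 0, -4], "delta_rot": [0, 0, 0]},
    {"gripper": 20, "travel": [0, 0, -5], "delta_rot": [0, 0, 0]},
    {"gripper": 20, "travel": [0, 0, -5], "delta_rot": [0, 0, 0]},
    {"gripper": 20, "travel": [0, 0, -5], "delta_rot": [0, 0, 0]}
  ]
}}

```text
t: 14.0
eef_pos: [0.5826, 0.1049, 0.2239]
orientation: [3.142, -0.0, 1.57]
ft_force: [0.2, 0.1, -1.7]
width: 0.353
grip_force: 59.6
```

Emit:
{"name": "servo_tool", "arguments": {
  "plan": [
    {"gripper": 20, "travel": [0, 0, -1], "delta_rot": [0, 0, 0]},
    {"gripper": 20, "travel": [0, 0, -2], "delta_rot": [0, 0, 0]},
    {"gripper": 20, "travel": [0, 0, -2], "delta_rot": [0, 0, 0]},
    {"gripper": 20, "travel": [0, 0, -2], "delta_rot": [0, 0, 0]}
  ]
}}

```text
t: 14.4
eef_pos: [0.5827, 0.1048, 0.2237]
orientation: [3.14, -0.0, 1.57]
ft_force: [-3.5, -0.8, 7.7]
width: 0.362
grip_force: 60.6
```

Contact with the floor: the z force rose from -1.7 to +7.7 N. Next I release and rise.

Emit:
{"name": "servo_tool", "arguments": {
  "plan": [
    {"gripper": 60, "travel": [0, 0, 1], "delta_rot": [0, 0, 0]},
    {"gripper": 60, "travel": [0, 0, 1], "delta_rot": [0, 0, 0]},
    {"gripper": 60, "travel": [0, 0, 1], "delta_rot": [0, 0, 0]},
    {"gripper": 60, "travel": [0, 0, 1], "delta_rot": [0, 0, 0]},
    {"gripper": 60, "travel": [0, 0, 20], "delta_rot": [0, 0, 0]},
    {"gripper": 60, "travel": [0, 0, 50], "delta_rot": [0, 0, 0]},
    {"gripper": 60, "travel": [0, 0, 90], "delta_rot": [0, 0, 0]},
    {"gripper": 60, "travel": [0, 0, 120], "delta_rot": [0, 0, 0]},
    {"gripper": 60, "travel": [0, 0, 130], "delta_rot": [0, 0, 0]},
    {"gripper": 60, "travel": [0, 0, 130], "delta_rot": [0, 0, 0]},
    {"gripper": 60, "travel": [0, 0, 130], "delta_rot": [0, 0, 0]}
  ]
}}

```text
t: 15.5
eef_pos: [0.5819, 0.1047, 0.3503]
orientation: [-3.139, 0.0, 1.57]
ft_force: [1.0, -0.3, -0.2]
width: 0.703
grip_force: 0.0
```

Run:
```python
from h import *
o=observe(); print(o['t'],o['eef_pos'],o['ft_force'],o['width'])
w,d=capture('wrist'); P=wcloud(o,d); cv2.imwrite('pics/end.png',w[...,::-1])
m=(d>0)&(np.hypot(P[...,0]-.582,P[...,1]-.104)<.06)&(abs(P[...,2]-.189)<.003)
q=P[m]; print('disc',len(q),cv2.minAreaRect(q[:,:2].astype(np.float32)),q[:,2].mean(),np.linalg.lstsq(np.c_[q[:,:2],np.ones(len(q))],q[:,2],rcond=None)[0])
m=(d>0)&(abs(P[...,2]-.245)<.004)&(P[...,0]>.42)&(P[...,0]<.7)&(P[...,1]>.15)&(P[...,1]<.21)
print('door',cv2.fitLine(P[m][:,:2].astype(np.float32),cv2.DIST_HUBER,0,.01,.01).ravel())
```

```text
15.5 [0.58191343 0.10473009 0.35027905] [ 1.01096972 -0.28580891 -0.23137259] 0.7033583630144065
disc 7591 ((0.5821313858032227, 0.10580957680940628), (0.104277603328228, 0.10378839820623398), 87.75453186035156) 0.18953255722511703 [-0.00135326 -0.00094958  0.19042376]
door [ 0.99980634 -0.01967883  0.5699372   0.18044743]
```

View pics/end.png

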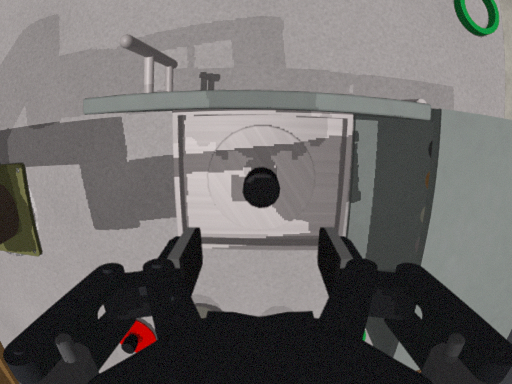

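The lid lies flat, knob up at (262,187), centred in the tray with its disc at z 0.1895. The door is still square and the gripper is clear, so I hand in.

```bash
python3 -c "from cell import close_job; print(close_job())"
```

```text
the job is handed in; nothing more can be done
None
```

I opened the door to about square by its handle and set the pot lid flat and knob up in the middle of the door tray, with the pot left standing, then handed the job in at about 15.6 s; no verdict came back.

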